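Set the pour-over stand to its height band and clamp it

TASK

Get the pour-over coffee stand ready for a tall mug: lift the scoop up and off the hook above the dripper and stand it bowl-down in the glass tumbler, without tipping the glass or knocking the other things about. Then take the knob of the stand's open cam lever and raise the dripper carriage with it until the top edge of the collar is level with the dark band round the post; holding it there (it slides down if let go), swing the lever fully closed. Finish still holding the knob, so that nothing can drop before the clamp has been checked: do not let go at the end.

Things in the scene. Friction and masses are not known exactly. Their poses are not given: they have to be found in the camera images.
- stand: Pour-over stand, fixed. Origin: on the worktop under the axis of its post; z up. Wooden base 20 mm thick, own x -60..56, y -58..148 mm. Steel post 18 mm thick, top 305 mm high. From its top a hook bar (7 mm thick, axis 300 mm high) runs level along own +y to y = 79 mm, then turns up; tip at y = 92 mm, 314 mm high. Wall cabinets behind: fronts at world x 0.62 (handles 0.58), from z 0.49 up.
- carriage: Carriage sliding straight up and down the post (140 mm travel, 0.41 kg with lever): collar 42 mm wide, 36 mm high; white dripper cone on its +y side (104 mm wide, axis at y = 90 mm, rim 45 mm above the origin). Origin: post axis, mid height of collar, 105 mm high at the start (lower stop); axes as the stand's. Lever open, it slides down unless held; 4 to 6 N lift it.
- collar_top (a point): Centre (on the post axis) of the top edge of the carriage's collar, 18 mm above the origin of the carriage. Moves with the carriage.
- mark (a point): The height mark: centre (on the post axis) of the dark band round the post, 8 mm high, 20 mm diameter; the collar passes over it freely. At the start 47 to 107 mm above collar_top, which is to be brought level with its middle.
- lever (a joint): Cam lever about its upright pin: 0 = fully closed at its stop, pointing to the stand's -x; grows as it opens, counter-clockwise from above; 1.57 = pointing to the stand's -y. Starts 1.0 to 1.35, stays where left. Below about 0.6 the cam bites on the post and closing takes some 5 to 12 N at the knob; past 0.1 it is over centre, stays shut and locks the carriage.
- lever_pivot (a point): Point on the lever's hinge axis at mid height of the collar: 20.4 mm from the post axis towards the stand's -y. Moves with the carriage.
- lever_knob (a point): Centre of the grip on the upright round knob at the lever's end (black, 16 mm diameter, stands 32 mm above the flat lever): on the knob's axis, 70 mm from the hinge axis, 22 mm above the carriage origin; knob top 15 mm higher, flat lever's top 17 mm lower. Gripping and lifting it lifts the carriage.
- scoop: Coffee scoop, 144 mm long, 0.09 kg, hanging upright on the hook. Origin: underside centre of its bowl (29 mm wide); z up the handle. On top an upright oval eye in its x-z plane, 40 mm wide, 47 mm high, of 7 mm wire; hook bar through it along its y (the stand's y). Comes off by lifting it about 18 mm (25 at most: then the eye's foot meets the bar), then moving along the stand's +y past the tip.
- scoop_eye (a point): Centre of the scoop's eye, 119.5 mm above the scoop's origin, 13 mm below the hook bar's axis: grip here from above, fingers closing along the scoop's x on the eye's two upright sides (40 mm over all, straight for 21 mm).
- tumbler: Loose glass tumbler standing on the wooden chopping board, which is 18 mm thick. Round, 80 mm outer diameter at the rim, 91 mm high, inside 60 mm wide at the rim and about 45 mm at the floor; inner floor 11 mm above its underside. Origin: centre of its underside.
- mug_tea: Bystander: blue mug, 82x117x94 mm, on the worktop in front of the stand. Origin: centre of its underside. To be left alone.
- milk_jug: Bystander: small white jug, 67x103x85 mm, right of the stand. Origin: centre of its underside. To be left alone.
- egg_timer: Bystander: white egg timer, 66 mm diameter, 43 mm high, behind the board. Origin: centre of its underside. To be left alone.
- lemon: Bystander: lemon, 78x55x56 mm, on the board. Origin: its underside. To be left alone.

How it is judged:
On the way, in this order (a step that is already met when the one before it is completed fails the run):
1. the scoop has been lifted up and off the hook and stands bowl-down in the glass tumbler, let go (horizontal distance between scoop and tumbler below 0.03 m and z of scoop in the frame of tumbler below 0.03 m and contact force between the fingers and scoop below 0.1 N), for 0.2 s.
2. the carriage is held by the lever knob with the collar's top edge level with the band (within 6 mm), the lever still open (distance between collar_top and mark below 0.006 m and contact force between the fingers and carriage above 1 N and value of joint lever above 0.7 rad and distance between the grasp point and lever_knob below 0.04 m), for 0.2 s.
At the end, for the whole second after the job is handed in: Lever below 0.1 rad; collar top level with the band within 6 mm; fingers still hold the lever knob (over 2 N, TCP within 40 mm of its grip point); scoop in the upright tumbler (bowl bottom within 30 mm of its axis, less than 30 mm above its underside), untouched by the arm (value of joint lever below 0.1 rad and distance between collar_top and mark below 0.006 m and contact force between the fingers and carriage above 2 N and distance between the grasp point and lever_knob below 0.04 m and horizontal distance between scoop and tumbler below 0.03 m and z of scoop in the frame of tumbler below 0.03 m and angle between tumbler's own z axis and vertical below 0.1 rad and contact force between the arm and scoop below 0.1 N); the arm keeps its last pose, push and grip.
It fails at once if the lever is clamped while the collar is away from the band (more than 12 mm) (value of joint lever below 0.3 rad and distance between collar_top and mark above 0.012 m).
It fails at once if the scoop is dropped on the worktop, board or stand base (height (world z) of scoop below 0.06 m and horizontal distance between scoop and tumbler above 0.06 m).
It fails at once if the tumbler is tipped or pushed about (tilt 0.35 rad, 40 mm) (angle between tumbler's own z axis and vertical above 0.35 rad or distance of tumbler from where it was at the start of the episode above 0.04 m).
It fails at once if a bystander (mug, jug, egg timer, lemon) is knocked more than 30 mm (distance of any of mug_tea, milk_jug, egg_timer, lemon from where it was at the start of the episode above 0.03 m).
It also fails if it takes over 64 s, if anything falls off the work surface, if the arm or the gripper's body presses on something with over 40 N, if the wrist force passes 120 N, or if a joint passes its speed limit or range.

ROBOT

A 6-joint arm with a two-finger parallel gripper is mounted at the origin on a cart in front of the work surface, level with it; the furniture and walls round the work are solid. World frame = base frame: x ahead of the robot, y to its left, z up, the work surface at z = 0. Lengths are in m, angles in rad, forces in N, time in s.
With the tool pointing down it reaches from about 0.325 to 0.85 m from the base axis. Payload 15.5 kg.
Tool frame: the origin (TCP) lies between the finger pads, 19 mm behind the fingertips; this is the grasp point; z points along the fingers, y is the line along which they close (so a half turn about z gives the same grasp; the last joint's range is limited). The gripper opens to 91 mm and grips with 3 to 60 N. Pads are 32 mm wide; open, the fingers measure 118 mm over their backs; the gripper's body (76 mm by 178 mm) begins 60 mm behind the grasp point.
Start: joints at [-1.347, 0.494, 1.345, -0, 1.302, -0.096], TCP at [0.196, -0.593, 0.233] pointing down, gripper open.
Joint ranges: [-2.91, 2.91], [-0.82, 2.16], [0.22, 2.67], [-1.22, 4.37], [0.12, 2.79], [-3.08, 3.08]. Speed limits (rad/s): [1.89, 1.89, 2.57, 3.01, 3.01, 3.01].

INTERFACE

Orientations are given as a unit quaternion [w, x, y, z].
In Python, from plant import bot, imaging, telemetry, workorder gives the robot as it stands (bot), with the cameras (imaging), the readings (telemetry) and the job (workorder).
- The arm moves only by the tool jog_arm, called after "Emit:" by a JSON object that holds its "method" and its "body". Schema: {"type":"object","properties":{"moves":{"type":"array","items":{"type":"array","items":{"type":"array","items":{"type":"number"},"minItems":7,"maxItems":7},"minItems":1,"maxItems":12},"minItems":1,"maxItems":1},"grip_force":{"type":"number"},"only":{"type":"string"},"quiet":{"type":"boolean"},"lines":{"type":"string"}},"required":["moves"],"additionalProperties":false}. moves is a list that holds a single list of rows (three levels of brackets), with 1 to 12 rows, each of 7 numbers: the opening from 0.0 (shut) to 1.0 (fully open), then dx, dy, dz in a scale on which 1.0 is 0.75 m, then a rotation vector rx, ry, rz in normalised numbers (1 is 2 pi rad); each row is the pose to reach, as a shift and turn from the pose commanded when the call began, along the tool's axes at that moment; what a row does not reach only later rows make up. A row lasts 1/10 s, in which the tool goes at most 0.05 m and 0.15 rad, less where a joint would pass 70% of its speed; a pose out of reach is approached as far as the arm can. The fingers move at their own pace and stop on an object; grip_force is the grip in N (left out, the last holds). Time passes only in rows, so rows that do not move let the fingers close. The tool returns the time, the measured TCP pose, the force, the opening and the grip force at its end. only (a regular expression) keeps the lines of the reply that match it, lines (a string "A,B") keeps lines A to B, and quiet returns only ok. Input that does not fit is refused with a message, and nothing moves.
- telemetry.get_obs(): the state, without advancing time (a new reading comes with each control period).
- imaging.get_image(name): name is "scene" or "top"; returns the picture (400x640x3 uint8, blue, green, red); there is no depth.
- imaging.calibration(name): a dict with "mtx" (3x3 intrinsics, pixels), "k1" (the pictures are not rectified: a ray, as slopes to the right and down, at radius r is drawn at 1 + k1 r^2 times it, then the intrinsics apply), "rvec" (rotation vector, rad) and "tvec" (3), from world to camera coordinates, as OpenCV has them. Camera axes: x right, y down, z forward; pixel columns grow to the right and rows downward; lengths in m; the calibration is good to about 2 mm. A picture is of the moment at which its call begins. calibration takes no time and is no camera call.
- workorder.finish_job(): hands the job in; it is judged then, once.
The state is a dict: "t": time; "q": joint angles; "joint_velocities": joint speeds; "tau": joint torques, N m; "position": TCP position; "tcp_rot": TCP orientation; "ft_force": force on the tool from outside, world axes, zero at the start; "torque": the same for the moment, N m; "grip_width": opening from 0.0 (shut) to 1.0 (fully open); "grasp_force": force on a finger pad.
Only numpy, scipy, OpenCV 4.12 (cv2) and the standard library are available. Lean on these libraries where they do the work, as an engineer would, in place of code of your own. Each camera call takes 0.05 s, during which the arm holds its last target. There are 200 camera calls.

## Working session

There is one attempt and no reset: what is moved stays moved. The work goes in short steps, Python scripts to look and compute and a tool call to move; the robot and the scene stay as the last step left them, time stands still between calls to the robot, and variables do not carry over. Pictures are saved under pics/ and viewed, at most 13 in all, crops included, and the job is handed in when it is done.

```bash
ls; mkdir -p pics; cat > h.py <<'E'
import numpy as np, cv2
from plant import bot, imaging, telemetry, workorder
from scipy.spatial.transform import Rotation as R
def ray(name,u,v):
    c=imaging.calibration(name);K=np.array(c["mtx"]);Rm=cv2.Rodrigues(np.array(c["rvec"],float))[0];t=np.array(c["tvec"],float).ravel()
    k=np.ravel(c["k1"])[0]
    p=cv2.undistortPoints(np.array([[[u,v]]],float),K,np.array([k,0,0,0,0.]),None,None).ravel()
    return -Rm.T@t, Rm.T@np.array([p[0],p[1],1])
def onz(name,u,v,z):
    o,d=ray(name,u,v);return o+d*(z-o[2])/d[2]
def tri(a,b):
    o1,d1=ray(*a);o2,d2=ray(*b)
    s=np.linalg.lstsq(np.c_[d1,-d2],o2-o1,rcond=None)[0]
    p,q=o1+s[0]*d1,o2+s[1]*d2
    return (p+q)/2,np.linalg.norm(p-q)
def pix(name,P):
    c=imaging.calibration(name)
    return cv2.projectPoints(np.array(P,float).reshape(-1,3),np.array(c["rvec"],float),np.array(c["tvec"],float),np.array(c["mtx"],float),np.array([np.ravel(c["k1"])[0],0,0,0,0.]))[0].reshape(-1,2)
def tool():
    o=telemetry.get_obs();q=np.array(o["tcp_rot"]);return np.array(o["position"]),R.from_quat(q,scalar_first=True)
E
python3 - <<'E'
from h import *
for n in("scene","top"):
    cv2.imwrite(f"pics/{n}0.png",imaging.get_image(n)); o,d=ray(n,320,200);print(n,o,d,imaging.calibration(n)["k1"])
o=telemetry.get_obs();print(o["t"],o["position"],o["tcp_rot"],tool()[1].as_matrix().round(3))
E
```

```text
pics
plant.py
scene [0.05680918 0.75393765 1.14927602] [ 0.34931194 -0.57188523 -0.74228325] -0.08193113894595452
top [ 0.0829714  -0.06083013  1.43961794] [ 0.29505398  0.01973246 -0.95564442] -0.12972198594163975
0.1 [ 0.19641441 -0.59299453  0.23219065] [-5.52380022e-04  9.87241920e-01  1.59226521e-01 -2.95080050e-05] [[ 0.949  0.314 -0.   ]
 [ 0.314 -0.949  0.001]
 [ 0.    -0.001 -1.   ]]
```

View pics/scene0.png

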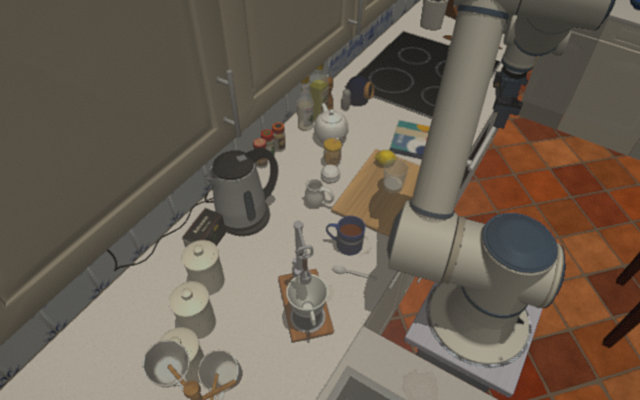

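View pics/top0.png

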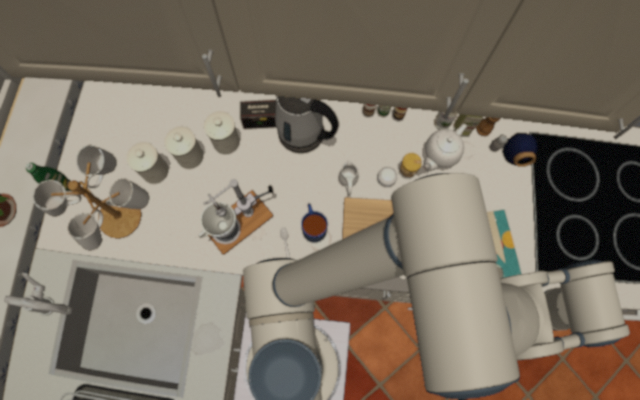

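The scene picture shows the stand at about (303,290), with the scoop hanging near (300,240). The tumbler is at (396,178) on the board, and the mug is at (349,235). In the top view the stand is at about (238,215), the lever points right to (268,190), and the arm hides the tumbler.

```bash
python3 - <<'E'
import cv2,numpy as np
s=cv2.imread("pics/scene0.png");t=cv2.imread("pics/top0.png")
a=cv2.resize(s[215:345,270:345],None,fx=4.6,fy=4.6,interpolation=cv2.INTER_CUBIC)
b=cv2.resize(t[170:260,195:285],None,fx=4.6,fy=4.6,interpolation=cv2.INTER_CUBIC)
c=np.zeros((598,760,3),np.uint8);c[:598,:345]=a[:598,:345];c[:414,346:760]=b[:414,:414]
cc=cv2.resize(s[145:200,365:420],None,fx=3.3,fy=3.3,interpolation=cv2.INTER_CUBIC)
c[415:596,400:581]=cc[:181,:181]
cv2.imwrite("pics/c1.png",c)
E
```

```text
(no output)
```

View pics/c1.png

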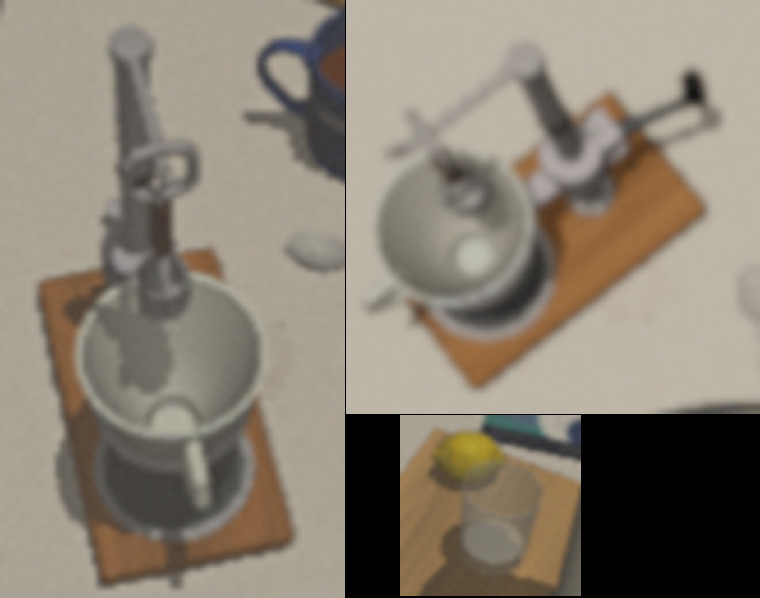

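```bash
python3 - <<'E'
from h import *
T=lambda X,Y:("top",195+(X-346)/4.6,170+Y/4.6)
S=lambda X,Y:("scene",270+X/4.6,215+Y/4.6)
print("post",tri(T(524,58),S(131,43)),onz(*T(524,58),.305),onz(*S(131,43),.305))
c=[onz(*T(*p),.02) for p in((609,96),(704,208),(478,387))]+[onz(*S(*p),.02) for p in((292,540),(103,578),(41,285),(213,252))]
print(np.round(c,4))
d=c[2]-c[1];print("yaw",np.arctan2(-d[0],d[1]),np.linalg.norm(d)); d=c[3]-c[6];print(np.arctan2(-d[0],d[1]),np.linalg.norm(d))
d=c[4]-c[5];print(np.arctan2(-d[0],d[1]),np.linalg.norm(d))
print("knob",onz(*T(692,78),.142))
print("tumbler rim",onz("scene",395.3,166.2,.109),"floor",onz("scene",393.2,184.4,.029))
P=onz(*T(524,58),.305)*.5+onz(*S(131,43),.305)*.5
for n in("top","scene"):
    g=cv2.imread(f"pics/{n}0.png").astype(np.float32).mean(2)
    zs=np.arange(.115,.306,.005);uv=pix(n,[[P[0],P[1],z] for z in zs]).astype(np.float32)
    v=cv2.remap(g,uv[:,:1],uv[:,1:],cv2.INTER_LINEAR).ravel()
    print(n,[(round(float(z)*1000),int(a)) for z,a in zip(zs,v)])
E
```

```text
post (array([0.4579085 , 0.19282963, 0.30104623]), np.float64(0.0007991032931678824)) [0.4570208  0.19203856 0.305     ] [0.45560583 0.19547479 0.305     ]
[[0.5291 0.1908 0.02  ]
 [0.455  0.1131 0.02  ]
 [0.3137 0.2496 0.02  ]
 [0.3104 0.2596 0.02  ]
 [0.3879 0.3364 0.02  ]
 [0.5295 0.1971 0.02  ]
 [0.4529 0.1192 0.02  ]]
yaw 0.8023544459368483 0.19644544763866184
0.7927040420157685 0.20012068231338667
0.7937445124114368 0.19861536878869113
knob [0.50855333 0.11741336 0.142     ]
tumbler rim [ 0.41947592 -0.30493288  0.109     ] floor [ 0.41450746 -0.30233462  0.029     ]
top [(115, 102), (120, 89), (125, 81), (130, 80), (135, 78), (140, 77), (145, 75), (150, 74), (155, 72), (160, 66), (165, 60), (170, 55), (175, 56), (180, 60), (185, 65), (190, 71), (195, 74), (200, 76), (205, 76), (210, 77), (215, 76), (220, 76), (225, 77), (230, 77), (235, 76), (240, 76), (245, 76), (250, 75), (255, 74), (260, 74), (265, 77), (270, 84), (275, 102), (280, 122), (285, 140), (290, 152), (295, 157), (300, 157), (305, 157)]
scene [(115, 99), (120, 88), (125, 89), (130, 90), (135, 89), (140, 90), (145, 90), (150, 90), (155, 89), (160, 89), (165, 100), (170, 116), (175, 112), (180, 73), (185, 65), (190, 79), (195, 86), (200, 91), (205, 113), (210, 130), (215, 111), (220, 91), (225, 89), (230, 88), (235, 88), (240, 90), (245, 90), (250, 90), (255, 92), (260, 101), (265, 103), (270, 110), (275, 117), (280, 123), (285, 122), (290, 126), (295, 135), (300, 137), (305, 135)]
```

```bash
cat >> h.py <<'E'
def go(target,yaw):  # tool y axis at world angle yaw, pointing down; prints shift in tool axes
    p,r=tool(); ty=np.array([np.cos(yaw),np.sin(yaw),0]);tz=np.array([0,0,-1.]);tx=np.cross(ty,tz)
    g=R.from_matrix(np.c_[tx,ty,tz])
    print("shift",(r.inv().apply(np.array(target)-p)).round(4),"rot",(r.inv()*g).as_rotvec().round(4))
E
python3 - <<'E'
from h import *
S=lambda X,Y:("scene",270+X/4.6,215+Y/4.6)
T=lambda X,Y:("top",195+(X-346)/4.6,170+Y/4.6)
e=onz(*S(163,167),.287);print(e)
print("eye top from top",onz(*T(415,118),.311),"tip",onz(*T(393,152),.314))
yaw=.795;d=np.array([-np.sin(yaw),np.cos(yaw)]);x=np.array([np.cos(yaw),np.sin(yaw)])
for P in((.457,.193),):
  print("eye own y,x",(e[:2]-P)@d,(e[:2]-P)@x,"tip pix exp",pix("top",[[*(P+d*.09),.314],[*(P+d*.06),.311]]),T(393,152),T(415,118))
go([.410,.240,.42],yaw)
E
```

```text
[0.40683209 0.24043183 0.287     ]
eye top from top [0.41330178 0.24645839 0.311     ] tip [0.39145779 0.2545163  0.314     ]
eye own y,x 0.06902883110881133 -0.001271965336103339 tip pix exp [[204.73443678 202.50371075]
 [214.37256157 195.77824321]] ('top', 205.2173913043478, 203.04347826086956) ('top', 210.0, 195.65217391304347)
shift [ 0.4647 -0.7238 -0.187 ] rot [-6.000e-04 -1.200e-03 -2.046e+00]
```

The rows are not in the units I measure in: shifts go in shares of 0.75 m and turns go in shares of 2 pi rad. I convert before sending: -0.724 m / 0.75 = -0.9653, 0.465 m / 0.75 = 0.62, -2.046 rad / 6.2832 = -0.3256.

Emit:
{"method": "jog_arm", "body": {"moves": [[[1,0,0,-0.12,0,0,0],[1,0.0667,-0.0933,-0.2493,0,0,-0.0318],[1,0.62,-0.9653,-0.2493,0,0,-0.3256],[1,0.62,-0.9653,-0.2493,0,0,-0.3256],[1,0.62,-0.9653,-0.2493,0,0,-0.3256],[1,0.62,-0.9653,-0.2493,0,0,-0.3256],[1,0.62,-0.9653,-0.2493,0,0,-0.3256],[1,0.62,-0.9653,-0.2493,0,0,-0.3256],[1,0.62,-0.9653,-0.2493,0,0,-0.3256],[1,0.62,-0.9653,-0.2493,0,0,-0.3256],[1,0.62,-0.9653,-0.2493,0,0,-0.3256],[1,0.62,-0.9653,-0.2493,0,0,-0.3256]]]}}

```text
t: 1.3
position: [0.326, -0.0887, 0.3812]
tcp_rot: [0.0, 0.556, 0.831, 0.0]
ft_force: [1.1, -1.0, 0.9]
grip_width: 1.002
grasp_force: 0.0
```

```bash
python3 - <<'E'
from h import *
t=imaging.get_image("top");s=imaging.get_image("scene")
cv2.imwrite("pics/top1.png",t);cv2.imwrite("pics/scene1.png",s)
a=cv2.resize(t[130:300,330:530],None,fx=4,fy=4,interpolation=cv2.INTER_CUBIC)[:600]
cv2.imwrite("pics/c2.png",a)
go([.409,.240,.42],.795)
E
```

```text
shift [ 0.2686  0.2022 -0.0381] rot [ 0.0016  0.     -0.3967]
```

View pics/c2.png

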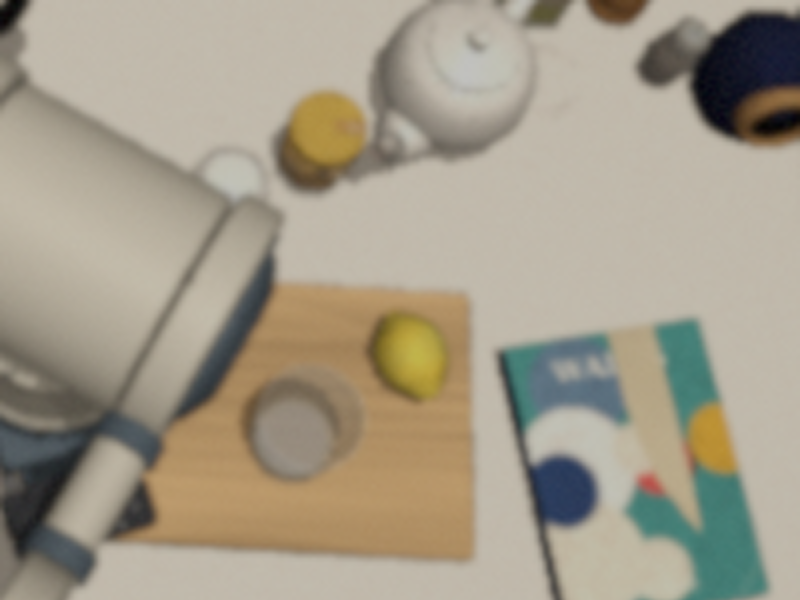

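In the tool's units: 0.269 m / 0.75 = 0.3587, 0.202 m / 0.75 = 0.2693, -0.397 rad / 6.2832 = -0.0632.

```bash
python3 - <<'E'
from h import *
T=lambda X,Y:("top",330+X/4,130+Y/4)
a=onz(*T(362,412),.109);b=onz(*T(318,364),.109)
print("rim right",a,"top",b,"-> centre",b[0]-.04,a[1]+.04)
print("floor",onz(*T(294,432),.029))
print((pix("top",[[.419,-.305,.109],[.419,-.305,.018],[.419,-.305,.029]])-[330,130])*4)
E
```

```text
rim right [ 0.42241591 -0.34127287  0.109     ] top [ 0.45600748 -0.30672459  0.109     ] -> centre 0.4160074802865857 -0.30127287372800765
floor [ 0.42141327 -0.30493951  0.029     ]
[[313.59488789 411.78742602]
 [291.38517587 438.0076837 ]
 [293.93034086 435.0057662 ]]
```

Emit:
{"method": "jog_arm", "body": {"moves": [[[1,0.3587,0.2693,-0.0507,0,0,-0.0632],[1,0.3587,0.2693,-0.0507,0,0,-0.0632],[1,0.3587,0.2693,-0.0507,0,0,-0.0632],[1,0.3587,0.2693,-0.0507,0,0,-0.0632],[1,0.3587,0.2693,-0.0507,0,0,-0.0632],[1,0.3587,0.2693,-0.0507,0,0,-0.0632],[1,0.3587,0.2693,-0.0507,0,0,-0.0632],[1,0.3587,0.2693,-0.0507,0,0,-0.0632],[1,0.3587,0.2693,-0.0507,0,0,-0.0632],[1,0.3587,0.2693,-0.0507,0,0,-0.0632],[1,0.3587,0.2693,-0.0507,0,0,-0.0632]]]}}

```text
t: 2.5
position: [0.4121, 0.2332, 0.4189]
tcp_rot: [0.0, 0.385, 0.923, -0.0]
ft_force: [0.3, 0.3, 0.1]
grip_width: 0.999
grasp_force: 0.0
```

```bash
python3 - <<'E'
from h import *
for n in("scene","top"): cv2.imwrite(f"pics/{n}2.png",imaging.get_image(n))
go([.409,.240,.350],.795)
E
```

```text
shift [0.0069 0.0024 0.0691] rot [ 0.0001  0.0001 -0.014 ]
```

In the tool's units: 0.13 m / 0.75 = 0.1733, 0.1 m / 0.75 = 0.1333.

Emit:
{"method": "jog_arm", "body": {"moves": [[[1,0.008,0.0027,0.0533,0,0,0],[1,0.008,0.0027,0.0933,0,0,0],[1,0.008,0.0027,0.1333,0,0,0],[1,0.008,0.0027,0.1733,0,0,0],[1,0.008,0.0027,0.1733,0,0,0]]], "grip_force": 8}}

```text
t: 3.1
position: [0.4078, 0.2388, 0.2863]
tcp_rot: [-0.002, 0.384, 0.923, -0.002]
ft_force: [-1.2, -0.4, -0.1]
grip_width: 0.997
grasp_force: 0.0
```

```bash
python3 - <<'E'
from h import *
for n in("scene","top"): cv2.imwrite(f"pics/{n}3.png",imaging.get_image(n))
go([.409,.240,.287],.795)
s=cv2.imread("pics/scene3.png");t=cv2.imread("pics/top3.png")
c=np.hstack([cv2.resize(s[200:325,260:360],None,fx=4,fy=4,interpolation=cv2.INTER_CUBIC),cv2.resize(t[145:270,185:285],None,fx=4,fy=4,interpolation=cv2.INTER_CUBIC)])
cv2.imwrite("pics/c3.png",c)
E
```

```text
shift [ 0.0006 -0.0003  0.0028] rot [-0.0001 -0.     -0.013 ]
```

View pics/c3.png

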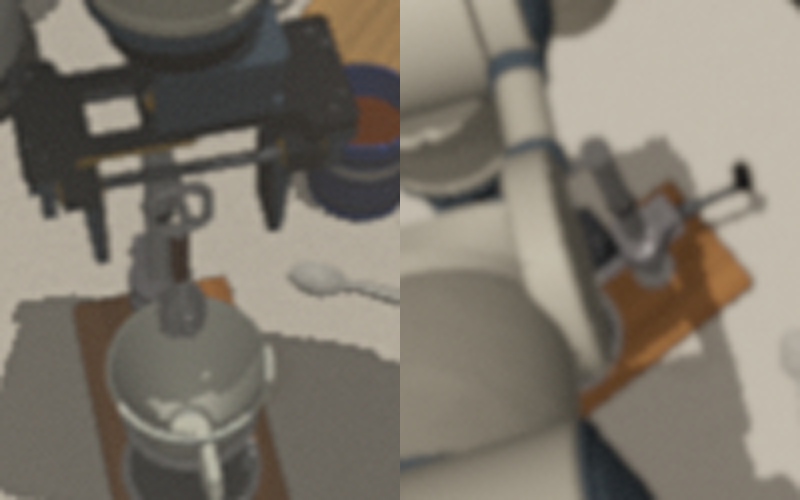

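The open fingers sit either side of the eye: fingertips at (95,255) and (270,225), eye at (183,205). The view looks centred, so I'll close.

In the tool's units: -0.013 rad / 6.2832 = -0.0021.

Emit:
{"method": "jog_arm", "body": {"moves": [[[0.3,0,0,0,0,0,-0.0021],[0.3,0,0,0,0,0,-0.0021],[0.3,0,0,0,0,0,-0.0021],[0.3,0,0,0,0,0,-0.0021],[0.3,0,0,0,0,0,-0.0021],[0.3,0,0,0,0,0,-0.0021]]], "grip_force": 20}}

```text
t: 3.8
position: [0.4094, 0.2401, 0.289]
tcp_rot: [0.0, 0.378, 0.926, 0.0]
ft_force: [-0.9, -0.8, 0.6]
grip_width: 0.506
grasp_force: 0.0
```

Emit:
{"method": "jog_arm", "body": {"moves": [[[0.3,0,0,0,0,0,0],[0.3,0,0,0,0,0,0],[0.3,0,0,0,0,0,0],[0.3,0,0,0,0,0,0]]], "grip_force": 20}}

```text
t: 4.2
position: [0.4095, 0.2402, 0.289]
tcp_rot: [0.0, 0.378, 0.926, 0.0]
ft_force: [0.9, 1.1, 0.3]
grip_width: 0.429
grasp_force: 20.0
```

In the tool's units: -0.021 m / 0.75 = -0.028, -0.01 m / 0.75 = -0.0133.

Emit:
{"method": "jog_arm", "body": {"moves": [[[0.3,0,0,-0.0133,0,0,0],[0.3,0,0,-0.028,0,0,0],[0.3,0,0,-0.028,0,0,0]]]}}

```text
t: 4.5
position: [0.4101, 0.2404, 0.3118]
tcp_rot: [0.001, 0.378, 0.926, 0.001]
ft_force: [0.1, 0.4, -0.8]
grip_width: 0.432
grasp_force: 20.0
```

```bash
python3 - <<'E'
from h import *
p,r=tool();print(p,r.inv().apply([-np.sin(.795),np.cos(.795),0]).round(3))
cv2.imwrite("pics/scene4.png",imaging.get_image("scene"))
E
```

```text
[0.41013465 0.24040162 0.31182899] [ 1.     0.001 -0.001]
```

In the tool's units: 0.06 m / 0.75 = 0.08, 0.05 m / 0.75 = 0.0667.

Emit:
{"method": "jog_arm", "body": {"moves": [[[0.3,0.0133,0,0,0,0,0],[0.3,0.0267,0,0,0,0,0],[0.3,0.04,0,0,0,0,0],[0.3,0.0533,0,0,0,0,0],[0.3,0.0667,0,0,0,0,0],[0.3,0.08,0,0,0,0,0],[0.3,0.08,0,0,0,0,0]]]}}

```text
t: 5.25
position: [0.3656, 0.2829, 0.3099]
tcp_rot: [-0.0, 0.377, 0.926, 0.0]
ft_force: [-0.5, 0.3, -1.7]
grip_width: 0.429
grasp_force: 20.0
```

```bash
python3 - <<'E'
from h import *
s=imaging.get_image("scene");cv2.imwrite("pics/scene5.png",s)
cv2.imwrite("pics/c5.png",cv2.resize(s[200:330,230:360],None,fx=4,fy=4,interpolation=cv2.INTER_CUBIC))
E
```

```text
(no output)
```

View pics/c5.png

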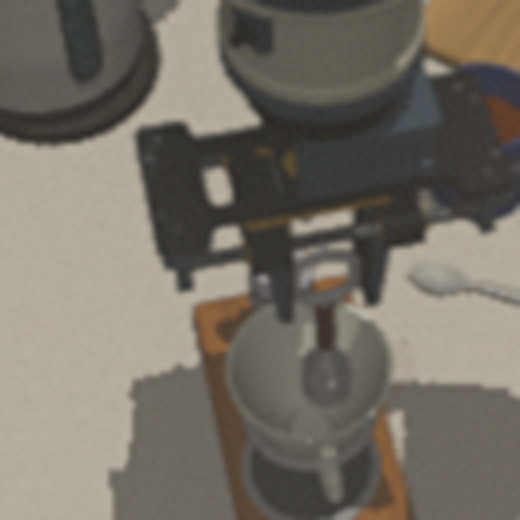

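The scoop is off the hook and upright between the fingers, with the eye at (315,275) and the bowl at (325,375). Next I'll lift it and carry it to the tumbler.

In the tool's units: -0.16 m / 0.75 = -0.2133, -0.12 m / 0.75 = -0.16.

Emit:
{"method": "jog_arm", "body": {"moves": [[[0.3,0,0,-0.0533,0,0,0],[0.3,0,0,-0.1067,0,0,0],[0.3,0,0,-0.16,0,0,0],[0.3,0,0,-0.2133,0,0,0],[0.3,0,0,-0.2133,0,0,0],[0.3,0,0,-0.2133,0,0,0]]]}}

```text
t: 5.9
position: [0.367, 0.282, 0.4704]
tcp_rot: [0.0, 0.378, 0.926, 0.001]
ft_force: [-0.1, -0.4, -1.8]
grip_width: 0.436
grasp_force: 20.0
```

```bash
python3 - <<'E'
from h import *
go([.4185,-.3035,.47],-.36)
E
```

```text
shift [-4.467e-01 -3.820e-01  1.000e-04] rot [ 1.5000e-03 -3.0000e-04  1.1553e+00]
```

In the tool's units: -0.36 m / 0.75 = -0.48, -0.33 m / 0.75 = -0.44, 1.155 rad / 6.2832 = 0.1838.

Emit:
{"method": "jog_arm", "body": {"moves": [[[0.3,-0.04,-0.0333,0,0,0,0.0159],[0.3,-0.08,-0.0667,0,0,0,0.0318],[0.3,-0.12,-0.1027,0,0,0,0.0477],[0.3,-0.16,-0.1373,0,0,0,0.0637],[0.3,-0.2,-0.1707,0,0,0,0.0796],[0.3,-0.24,-0.2053,0,0,0,0.0955],[0.3,-0.28,-0.24,0,0,0,0.1114],[0.3,-0.32,-0.2733,0,0,0,0.1273],[0.3,-0.36,-0.308,0,0,0,0.1432],[0.3,-0.4,-0.3427,0,0,0,0.1592],[0.3,-0.44,-0.376,0,0,0,0.1751],[0.3,-0.48,-0.4107,0,0,0,0.1838]]]}}

```text
t: 7.1
position: [0.4076, -0.1915, 0.4686]
tcp_rot: [-0.001, 0.823, 0.568, -0.0]
ft_force: [1.3, 0.3, 0.2]
grip_width: 0.43
grasp_force: 20.0
```

```bash
python3 - <<'E'
from h import *
go([.4185,-.3035,.3],-.36)
E
```

```text
shift [-0.1008  0.0504  0.1684] rot [-0.0021 -0.0005 -0.0038]
```

In the tool's units: 0.2 m / 0.75 = 0.2667, 0.18 m / 0.75 = 0.24.

Emit:
{"method": "jog_arm", "body": {"moves": [[[0.3,-0.04,0.02,0,0,0,0],[0.3,-0.08,0.04,0,0,0,0],[0.3,-0.12,0.06,0,0,0,0],[0.3,-0.1347,0.0667,0.0267,0,0,0],[0.3,-0.1347,0.0667,0.08,0,0,0],[0.3,-0.1347,0.0667,0.1333,0,0,0],[0.3,-0.1347,0.0667,0.1867,0,0,0],[0.3,-0.1347,0.0667,0.24,0,0,0],[0.3,-0.1347,0.0667,0.2667,0,0,0],[0.3,-0.1347,0.0667,0.2667,0,0,0]]]}}

```text
t: 8.1
position: [0.4176, -0.3006, 0.2663]
tcp_rot: [-0.004, 0.822, 0.569, -0.001]
ft_force: [-0.1, 0.7, -0.5]
grip_width: 0.429
grasp_force: 20.0
```

```bash
python3 - <<'E'
from h import *
s=imaging.get_image("scene");cv2.imwrite("pics/scene6.png",s)
t=imaging.get_image("top");cv2.imwrite("pics/top6.png",t)
c=np.hstack([cv2.resize(i,None,fx=5,fy=5,interpolation=cv2.INTER_CUBIC) for i in(s[120:210,350:430],t[170:260,350:430])])
cv2.imwrite("pics/c6.png",c)
p,_=tool();print(p)
b=[[p[0],p[1],p[2]-.1215]]
print("bowl pix crop",(pix("scene",b)-[350,120])*5,(pix("top",b)-[350,170])*5+[400,0])
go([.4185,-.3035,.151],-.36)
E
```

```text
[ 0.41921855 -0.30195645  0.26986159]
bowl pix crop [[232.83981027 189.13566336]] [[699.91137577 298.35968147]]
shift [-0.0017  0.      0.1189] rot [-0.0012 -0.0004  0.0006]
```

View pics/c6.png

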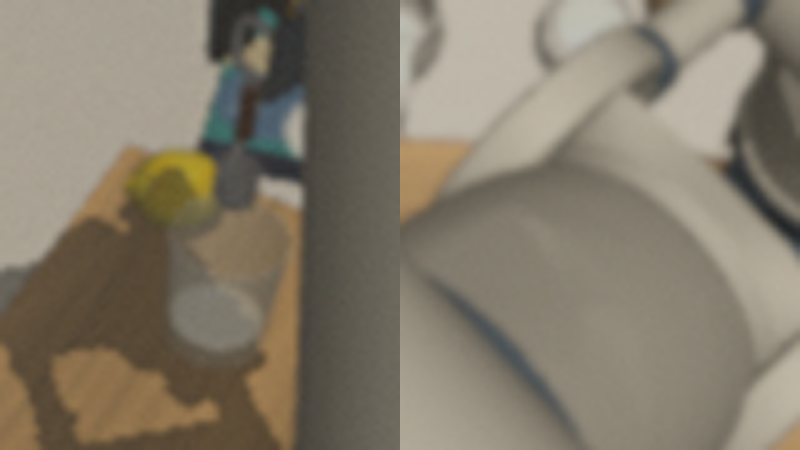

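The bowl is at (236,190) in the crop, just above the tumbler rim around (229,232) and lined up with it. The lemon is clear to the left, so I'll descend.

In the tool's units: 0.06 m / 0.75 = 0.08, 0.045 m / 0.75 = 0.06.

Emit:
{"method": "jog_arm", "body": {"moves": [[[0.3,-0.002,0,0.02,0,0,0],[0.3,-0.002,0,0.04,0,0,0],[0.3,-0.002,0,0.06,0,0,0],[0.3,-0.002,0,0.08,0,0,0],[0.3,-0.002,0,0.08,0,0,0]]]}}

```text
t: 8.7
position: [0.4188, -0.3033, 0.2098]
tcp_rot: [-0.0, 0.822, 0.569, -0.0]
ft_force: [-0.4, -0.9, -0.3]
grip_width: 0.431
grasp_force: 20.0
```

```bash
python3 - <<'E'
from h import *
go([.4185,-.3035,.155],-.36)
E
```

```text
shift [-0.0003 -0.0002  0.0548] rot [-0.0007 -0.0003  0.0007]
```

In the tool's units: 0.055 m / 0.75 = 0.0733, 0.046 m / 0.75 = 0.0613.

Emit:
{"method": "jog_arm", "body": {"moves": [[[0.3,0,0,0.016,0,0,0],[0.3,0,0,0.032,0,0,0],[0.3,0,0,0.048,0,0,0],[0.3,0,0,0.0613,0,0,0],[0.3,0,0,0.0733,0,0,0],[0.3,0,0,0.0733,0,0,0],[0.3,0,0,0.0733,0,0,0]]]}}

```text
t: 9.4
position: [0.419, -0.3034, 0.1549]
tcp_rot: [-0.0, 0.822, 0.569, -0.0]
ft_force: [-1.0, -0.3, -0.5]
grip_width: 0.43
grasp_force: 20.0
```

In the tool's units: 0.004 m / 0.75 = 0.0053, 0.002 m / 0.75 = 0.0027.

Emit:
{"method": "jog_arm", "body": {"moves": [[[0.3,0,0,0.0027,0,0,0],[0.3,0,0,0.0053,0,0,0],[0.3,0,0,0.0053,0,0,0]]]}}

```text
t: 9.7
position: [0.4192, -0.3037, 0.1512]
tcp_rot: [0.0, 0.822, 0.569, 0.0]
ft_force: [0.4, 0.5, -0.0]
grip_width: 0.429
grasp_force: 20.0
```

Emit:
{"method": "jog_arm", "body": {"moves": [[[0.5,0,0,0,0,0,0],[0.55,0,0,0,0,0,0],[0.65,0,0,0,0,0,0],[0.75,0,0,0,0,0,0],[0.75,0,0,0,0,0,0],[0.75,0,0,0,0,0,0]]]}}

```text
t: 10.3
position: [0.4189, -0.3034, 0.1509]
tcp_rot: [-0.0, 0.822, 0.569, -0.0]
ft_force: [0.0, 0.2, 0.3]
grip_width: 0.749
grasp_force: 0.0
```

In the tool's units: -0.25 m / 0.75 = -0.3333, -0.2 m / 0.75 = -0.2667.

Emit:
{"method": "jog_arm", "body": {"moves": [[[0.75,0,0,-0.0133,0,0,0],[0.75,0,0,-0.04,0,0,0],[0.75,0,0,-0.08,0,0,0],[0.75,0,0,-0.1333,0,0,0],[0.75,0,0,-0.2,0,0,0],[0.75,0,0,-0.2667,0,0,0],[0.75,0,0,-0.3333,0,0,0],[0.75,0,0,-0.3333,0,0,0]]]}}

```text
t: 11.1
position: [0.4203, -0.3045, 0.4084]
tcp_rot: [0.005, 0.822, 0.569, 0.001]
ft_force: [0.1, -1.0, -0.2]
grip_width: 0.749
grasp_force: 0.0
```

```bash
python3 - <<'E'
from h import *
s=imaging.get_image("scene");cv2.imwrite("pics/scene7.png",s)
c=np.hstack([cv2.resize(s[120:220,350:430],None,fx=5,fy=5,interpolation=cv2.INTER_CUBIC),cv2.resize(s[220:320,265:345],None,fx=5,fy=5,interpolation=cv2.INTER_CUBIC)])
cv2.imwrite("pics/c7.png",c)
E
```

```text
(no output)
```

View pics/c7.png

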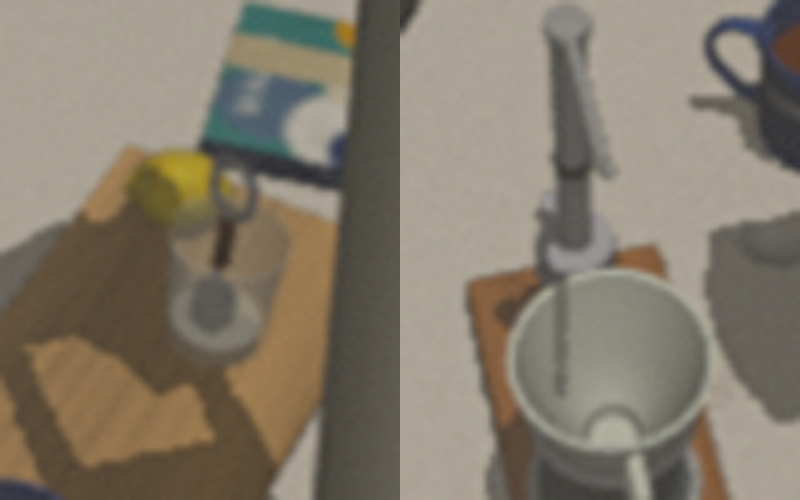

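The scoop now stands bowl-down in the upright tumbler: eye at (235,185), bowl at (213,300). In the right half, the post top is at (568,22), the dark band is centred at about (572,161), and the collar top ring is around (583,240).

```bash
python3 - <<'E'
from h import *
def front(n,u,v,P,rad):   # ray meets vertical plane tangent to post on camera side
    o,d=ray(n,u,v);h=o[:2]-P;h/=np.linalg.norm(h)
    s=((P+h*rad-o[:2])@h)/(d[:2]@h);return o+s*d
t=imaging.get_image("top");cv2.imwrite("pics/top7.png",t)
im={"top":t,"scene":cv2.imread("pics/scene7.png")}
P0={"top":onz("top",233.7,182.6,.305)[:2],"scene":onz("scene",265+168/5,220+22/5,.305)[:2]}
print(P0)
for n in im:
    g=im[n].astype(np.float32).mean(2)
    for P in(P0[n],np.array([.457,.1935])):
        c=imaging.calibration(n);o=ray(n,1,1)[0];h=o[:2]-P;h/=np.linalg.norm(h)
        zs=np.arange(.15,.26,.001);uv=pix(n,[[*(P+h*.0095),z] for z in zs]).astype(np.float32)
        v=cv2.remap(g,uv[:,:1],uv[:,1:],cv2.INTER_LINEAR).ravel()
        i=v.argmin();w=np.clip(np.median(v)-8-v,0,None);w[abs(zs-zs[i])>.02]=0
        print(n,"band z",zs[i],(w*zs).sum()/w.sum(),v[::8].astype(int))
# knob blob in top
r=t[165:215,250:290].max(2);m=(r<60).astype(np.uint8);k,l,st,ce=cv2.connectedComponentsWithStats(m);print(st[1:],ce[1:]+[250,165])
E
```

```text
{'top': array([0.45704584, 0.19203103]), 'scene': array([0.45527945, 0.19545121])}
top band z 0.24200000000000008 nan [162 162 162 161 161 161 161 159 161 160 160 159 159 160]
top band z 0.2600000000000001 nan [163 162 162 162 162 161 161 161 162 160 160 160 160 160]
scene band z 0.20000000000000004 0.19827767707512164 [90 89 88 89 85 82 61 81 89 89 88 88 88 89]
scene band z 0.19600000000000004 0.19459763315781234 [89 90 89 88 86 71 67 89 89 88 89 89 88 89]
[] []<stdin>:16: RuntimeWarning: invalid value encountered in scalar divide
```

```bash
python3 - <<'E'
from h import *
t=cv2.imread("pics/top0.png");g=t.astype(np.float32).mean(2);n="top"
for P in(np.array([.45704,.19203]),np.array([.457,.1935])):
    o=ray(n,1,1)[0];h=o[:2]-P;h/=np.linalg.norm(h)
    zs=np.arange(.15,.26,.001);uv=pix(n,[[*(P+h*.0095),z] for z in zs]).astype(np.float32)
    v=cv2.remap(g,uv[:,:1],uv[:,1:],cv2.INTER_LINEAR).ravel()
    w=np.clip(np.median(v)-6-v,0,None);i=v.argmin();print(zs[i],(w*zs).sum()/w.sum(),v[::8].astype(int))
r=t[165:215,250:290].max(2);m=(r<60).astype(np.uint8);k,l,st,ce=cv2.connectedComponentsWithStats(m);print(st[1:],ce[1:]+[250,165])
c=ce[1+st[1:,4].argmax()]+[250,165];print(onz("top",*c,.127),onz("top",*c,.135))
print(pix("top",[[.508,.118,.142],[.508,.118,.115]]))
go([.508,.118,.30],.544)
E
```

```text
0.19800000000000004 0.19953238247113303 [82 76 74 72 69 61 53 58 66 72 74 74 74 75]
0.19700000000000004 0.19773878226803368 [82 78 75 73 69 60 53 60 70 74 75 75 76 76]
[[19 22  3  5 14]] [[269.92857143 189.14285714]]
[0.50649985 0.11940114 0.127     ] [0.50391858 0.11830269 0.135     ]
[[269.9973396  187.11212405]
 [270.81778139 189.98007003]]
shift [ 0.4259 -0.0651  0.1019] rot [ 0.0019  0.002  -0.9032]
```

In the tool's units: 0.42 m / 0.75 = 0.56, 0.07 m / 0.75 = 0.0933, -0.92 rad / 6.2832 = -0.1464.

Emit:
{"method": "jog_arm", "body": {"moves": [[[1,0.0933,-0.0133,0,0,0,-0.0223],[1,0.56,-0.088,0,0,0,-0.1464],[1,0.56,-0.088,0,0,0,-0.1464],[1,0.56,-0.088,0,0,0,-0.1464],[1,0.56,-0.088,0,0,0,-0.1464],[1,0.56,-0.088,0,0,0,-0.1464],[1,0.56,-0.088,0,0,0,-0.1464],[1,0.56,-0.088,0,0,0,-0.1464],[1,0.56,-0.088,0,0,0,-0.1464],[1,0.56,-0.088,0,0,0,-0.1464],[1,0.56,-0.088,0,0,0,-0.1464],[1,0.56,-0.088,0,0,0,-0.1464]]]}}

```text
t: 12.4
position: [0.5044, 0.1122, 0.4004]
tcp_rot: [-0.0, 0.484, 0.875, -0.0]
ft_force: [-0.0, -0.4, 0.6]
grip_width: 0.999
grasp_force: 0.0
```

```bash
python3 -c "
from h import *
go([.506,.119,.133],.523)"
```

```text
shift [0.0048 0.0053 0.2674] rot [-0.0013 -0.0004  0.037 ]
```

In the tool's units: 0.19 m / 0.75 = 0.2533, 0.16 m / 0.75 = 0.2133.

Emit:
{"method": "jog_arm", "body": {"moves": [[[1,0,0,0.0533,0,0,0],[1,0,0,0.1067,0,0,0],[1,0,0,0.16,0,0,0],[1,0,0,0.2133,0,0,0],[1,0,0,0.2533,0,0,0],[1,0,0,0.2533,0,0,0]]]}}

```text
t: 13.0
position: [0.5025, 0.1116, 0.2078]
tcp_rot: [-0.003, 0.485, 0.875, -0.002]
ft_force: [0.4, -0.2, 0.3]
grip_width: 1.0
grasp_force: 0.0
```

```bash
python3 -c "
from h import *
go([.506,.119,.133],.523)
s=imaging.get_image('scene');t=imaging.get_image('top');cv2.imwrite('pics/scene8.png',s);cv2.imwrite('pics/top8.png',t)
cv2.imwrite('pics/c8.png',np.hstack([cv2.resize(i,None,fx=4,fy=4,interpolation=cv2.INTER_CUBIC) for i in(s[190:320,255:355],t[140:270,210:310])]))"
```

```text
shift [0.0042 0.0073 0.0748] rot [-0.0061 -0.0027  0.0361]
```

View pics/c8.png

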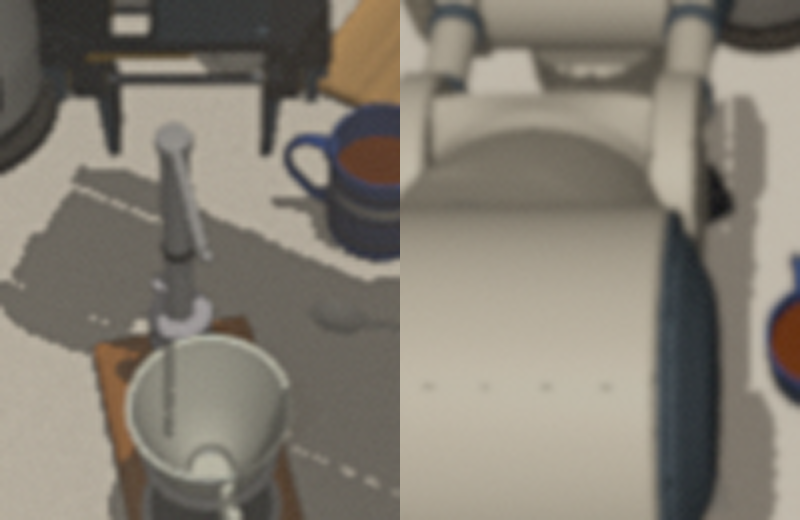

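The open fingers, at (115,140) and (268,140), are clear behind the post, and the band shows at (180,250). I'll go down over the knob.

In the tool's units: 0.075 m / 0.75 = 0.1, 0.065 m / 0.75 = 0.0867, 0.036 rad / 6.2832 = 0.0057.

Emit:
{"method": "jog_arm", "body": {"moves": [[[1,0.0053,0.0093,0.0133,0,0,0.0057],[1,0.0053,0.0093,0.04,0,0,0.0057],[1,0.0053,0.0093,0.0667,0,0,0.0057],[1,0.0053,0.0093,0.0867,0,0,0.0057],[1,0.0053,0.0093,0.1,0,0,0.0057],[1,0.0053,0.0093,0.1,0,0,0.0057]]]}}

```text
t: 13.7
position: [0.509, 0.1199, 0.1364]
tcp_rot: [0.0, 0.5, 0.866, 0.0]
ft_force: [-0.3, -0.2, 0.6]
grip_width: 0.998
grasp_force: 0.0
```

```bash
python3 -c "
from h import *
go([.506,.119,.132],.523)"
```

```text
shift [ 0.0008 -0.0031  0.0044] rot [0.0004 0.0002 0.0014]
```

Emit:
{"method": "jog_arm", "body": {"moves": [[[0,0,0,0,0,0,0],[0,0,0,0,0,0,0],[0,0,0,0,0,0,0],[0,0,0,0,0,0,0],[0,0,0,0,0,0,0],[0,0,0,0,0,0,0],[0,0,0,0,0,0,0],[0,0,0,0,0,0,0],[0,0,0,0,0,0,0],[0,0,0,0,0,0,0]]], "grip_force": 40}}

```text
t: 14.7
position: [0.5086, 0.1201, 0.1359]
tcp_rot: [-0.0, 0.5, 0.866, -0.0]
ft_force: [-0.1, 0.6, 0.4]
grip_width: 0.166
grasp_force: 40.0
```

In the tool's units: -0.07 m / 0.75 = -0.0933, -0.065 m / 0.75 = -0.0867.

Emit:
{"method": "jog_arm", "body": {"moves": [[[0,0,0,-0.0067,0,0,0],[0,0,0,-0.02,0,0,0],[0,0,0,-0.0333,0,0,0],[0,0,0,-0.0467,0,0,0],[0,0,0,-0.06,0,0,0],[0,0,0,-0.0733,0,0,0],[0,0,0,-0.0867,0,0,0],[0,0,0,-0.0933,0,0,0],[0,0,0,-0.0933,0,0,0]]]}}

```text
t: 15.6
position: [0.5089, 0.1203, 0.2067]
tcp_rot: [0.0, 0.499, 0.866, 0.0]
ft_force: [-0.9, 1.2, -3.6]
grip_width: 0.162
grasp_force: 40.0
```

```bash
python3 -c "
from h import *
s=imaging.get_image('scene');cv2.imwrite('pics/scene9.png',s);print(tool()[0])
o=cv2.imread('pics/scene8.png')
cv2.imwrite('pics/c9.png',np.hstack([cv2.resize(i[215:290,275:325],None,fx=8,fy=8,interpolation=cv2.INTER_CUBIC) for i in(o,s)]))
P=np.array([.4553,.1955])
h=ray('scene',1,1)[0][:2]-P;h/=np.linalg.norm(h)
for z in(.123,.188,.193,.198,.203): print(z,((pix('scene',[[*(P+h*.01),z],[*(P+h*.021),z],[*P,z]])-[275,215])*8).round().tolist())"
```

```text
[0.50880108 0.12023214 0.20622824]
0.123 [[202.0, 450.0], [203.0, 479.0], [201.0, 425.0]]
0.188 [[198.0, 335.0], [199.0, 364.0], [197.0, 309.0]]
0.193 [[198.0, 326.0], [199.0, 355.0], [197.0, 300.0]]
0.198 [[197.0, 317.0], [198.0, 346.0], [196.0, 291.0]]
0.203 [[197.0, 308.0], [198.0, 337.0], [196.0, 281.0]]
```

View pics/c9.png

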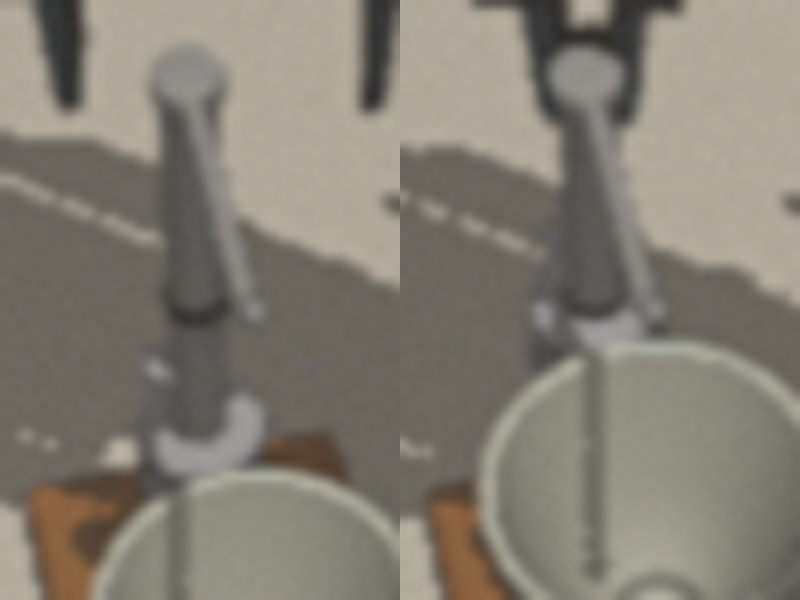

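Left (before): band centred at about (197,309), post-collar junction at about (205,438). Right (after): the collar ring has risen to the lower part of the band, at about (595,315). I'll measure the difference from intensity profiles.

```bash
python3 -c "
from h import *
P=np.array([.4553,.1955]);h=ray('scene',1,1)[0][:2]-P;h/=np.linalg.norm(h)
zs=np.arange(.108,.226,.003)
ims=[cv2.imread('pics/scene8.png'),cv2.imread('pics/scene7.png'),np.mean([imaging.get_image('scene').astype(float) for _ in range(4)],0)]
side=np.array([-h[1],h[0]])
for i in ims:
    g=cv2.GaussianBlur(i.astype(np.float32).mean(2),(1,1),0);v=0
    for s in(-.003,0,.003):
        uv=pix('scene',[[*(P+h*.0095+side*s),z] for z in zs]).astype(np.float32)
        v=v+cv2.remap(g,uv[:,:1],uv[:,1:],cv2.INTER_LINEAR).ravel()/3
    print(' '.join(f'{z*1000:.0f}:{a:.0f}' for z,a in zip(zs,v)))
print(telemetry.get_obs()['t'])
"
```

```text
108:152 111:148 114:150 117:153 120:155 123:153 126:142 129:127 132:107 135:95 138:88 141:89 144:89 147:90 150:89 153:89 156:88 159:89 162:89 165:88 168:89 171:89 174:90 177:88 180:87 183:86 186:86 189:83 192:78 195:66 198:59 201:60 204:71 207:81 210:87 213:89 216:88 219:88 222:88 225:88
108:146 111:142 114:145 117:148 120:149 123:147 126:137 129:124 132:105 135:94 138:88 141:88 144:89 147:89 150:89 153:89 156:89 159:89 162:89 165:89 168:89 171:89 174:89 177:88 180:87 183:86 186:86 189:84 192:78 195:68 198:63 201:64 204:73 207:82 210:87 213:89 216:89 219:89 222:89 225:88
108:129 111:128 114:128 117:127 120:126 123:126 126:126 129:125 132:125 135:125 138:125 141:124 144:124 147:123 150:123 153:122 156:123 159:122 162:122 165:121 168:121 171:123 174:127 177:138 180:147 183:156 186:156 189:155 192:149 195:132 198:102 201:77 204:71 207:80 210:87 213:89 216:89 219:89 222:89 225:89
15.85
```

```bash
cat > prof.py <<'E'
from h import *
from scipy.optimize import least_squares
from scipy.special import erf
P=np.array([.4553,.1955]);h=ray('scene',1,1)[0][:2]-P;h/=np.linalg.norm(h);side=np.array([-h[1],h[0]])
def prof(g,zs,n='scene',P=P,h=h):
    sd=np.array([-h[1],h[0]])
    v=0
    for s in(-.003,0,.003):
        uv=pix(n,[[*(P+h*.01+sd*s),z] for z in zs]).astype(np.float32)
        v=v+cv2.remap(g,uv[:,:1],uv[:,1:],cv2.INTER_LINEAR).ravel()/3
    return v
st=lambda z,a,s:.5*(1+erf((z-a)/s/1.414))
g0=np.mean([cv2.imread(f'pics/scene{k}.png').astype(np.float32).mean(2) for k in(7,8)],0)
zb=np.arange(.172,.225,.001);v0=prof(g0,zb)
f=lambda p,z:p[0]-p[1]*(st(z,p[2]-.004,p[3])-st(z,p[2]+.004,p[3]))
r0=least_squares(lambda p:f(p,zb)-v0,[88,40,.199,.004],x_scale=[10,10,.001,.001])
zc0=np.arange(.116,.15,.001);v=prof(g0,zc0)
e=least_squares(lambda p:p[0]+(p[1]-p[0])*st(zc0,p[2],p[3])-v,[152,88,.129,.004],x_scale=[10,10,.001,.001])
print("band",r0.x,"collar0",e.x)
def after(g):
    B=r0.x; z=np.arange(.182,.225,.001);v=prof(g,z)
    m=lambda p:p[0]*(1-st(z,p[1],B[3]))+(B[0]-B[1])*(st(z,p[1],B[3])-st(z,B[2]+.004,B[3]))+B[0]*st(z,B[2]+.004,B[3])
    q=least_squares(lambda p:m(p)-v,[150,.198],x_scale=[10,.001]);print("collar now",q.x,"to go mm",(B[2]-q.x[1])*1000,"rms",np.sqrt(2*q.cost/len(z)))
E
python3 -c "
from prof import *
after(np.mean([imaging.get_image('scene').astype(np.float32).mean(2) for _ in range(3)],0))
T=cv2.imread('pics/top0.png').astype(np.float32).mean(2);Pt=np.array([.457,.192]);o=ray('top',1,1)[0];ht=o[:2]-Pt;ht/=np.linalg.norm(ht)
zs=np.arange(.105,.33,.004);print([(round(z*1000),int(a)) for z,a in zip(zs,prof(T,zs,'top',Pt,ht))])
zs=np.arange(.285,.33,.003);print([(round(z*1000),int(a)) for z,a in zip(zs,prof(g0,zs))])
print(tool()[0])
"
```

```text
band [8.81085573e+01 4.24368533e+01 1.99461930e-01 4.12409557e-03] collar0 [1.51308603e+02 8.86682651e+01 1.30493119e-01 3.77923755e-03]
collar now [156.59561612   0.19792873] to go mm 1.5332023332694789 rms 2.682161755777307
[(105, 156), (109, 162), (113, 166), (117, 167), (121, 166), (125, 162), (129, 154), (133, 144), (137, 132), (141, 119), (145, 104), (149, 93), (153, 85), (157, 81), (161, 78), (165, 76), (169, 74), (173, 74), (177, 73), (181, 72), (185, 69), (189, 66), (193, 61), (197, 58), (201, 55), (205, 55), (209, 59), (213, 63), (217, 67), (221, 71), (225, 73), (229, 74), (233, 75), (237, 76), (241, 76), (245, 76), (249, 77), (253, 78), (257, 77), (261, 75), (265, 76), (269, 77), (273, 76), (277, 76), (281, 76), (285, 76), (289, 76), (293, 77), (297, 85), (301, 97), (305, 113), (309, 129), (313, 141), (317, 150), (321, 155), (325, 157), (329, 157)]
[(285, 108), (288, 111), (291, 113), (294, 113), (297, 113), (300, 114), (303, 116), (306, 121), (309, 130), (312, 138), (315, 140), (318, 138), (321, 137), (324, 136), (327, 136), (330, 141)]
[0.50858706 0.12012819 0.20569117]
```

The rows are not in the units I measure in: shifts go in shares of 0.75 m and turns go in shares of 2 pi rad. I convert before sending: -0.003 m / 0.75 = -0.004.

```bash
cat > chk.py <<'E'
from prof import *
g=np.mean([imaging.get_image('scene').astype(np.float32).mean(2) for _ in range(3)],0)
cv2.imwrite("pics/g%d.png"%round(telemetry.get_obs()['t']*100),g)
zs=np.arange(.190,.222,.002);print("TCPz",tool()[0][2].round(4),prof(g,zs).astype(int));after(g)
E
python3 chk.py|tail -2
```

```text
TCPz 0.2058 [154 152 141 130 109  86  75  71  73  81  86  87  88  88  88  88]
collar now [157.05471637   0.19811964] to go mm 1.3422876543698337 rms 3.0296533616760777
```

Emit:
{"method": "jog_arm", "body": {"moves": [[[0,0,0,-0.004,0,0,0],[0,0,0,-0.004,0,0,0],[0,0,0,-0.004,0,0,0]]], "lines": "2,2"}}

```text
position: [0.5086, 0.1201, 0.2091]
```

```bash
python3 chk.py|tail -2
```

```text
TCPz 0.209 [155 156 151 147 132 114 100  87  81  83  85  87  88  88  88  88]
collar now [152.36198773   0.20071961] to go mm -1.257684633597822 rms 4.235516503983586
```

Emit:
{"method": "jog_arm", "body": {"moves": [[[0,0,0,-0.004,0,0,0],[0,0,0,-0.004,0,0,0],[0,0,0,-0.004,0,0,0]]], "lines": "2,2"}}

```text
position: [0.5086, 0.1201, 0.2121]
```

```bash
python3 chk.py|tail -2
```

```text
TCPz 0.212 [148 153 154 155 153 151 144 135 122 107  96  91  88  88  88  88]
collar now [146.45708687   0.20563017] to go mm -6.1682356136819045 rms 6.0614447045163
```

Emit:
{"method": "jog_arm", "body": {"moves": [[[0,0,0,-0.004,0,0,0],[0,0,0,-0.004,0,0,0],[0,0,0,-0.004,0,0,0]]], "lines": "2,2"}}

```text
position: [0.5087, 0.1201, 0.2151]
```

```bash
python3 chk.py|tail -2
```

```text
TCPz 0.215 [141 149 152 154 155 155 153 149 140 127 114 102  93  90  88  88]
collar now [141.42919113   0.20794582] to go mm -8.483889937650924 rms 7.530320061663397
```

Emit:
{"method": "jog_arm", "body": {"moves": [[[0,0,0,-0.004,0,0,0],[0,0,0,-0.004,0,0,0],[0,0,0,-0.004,0,0,0]]], "lines": "2,2"}}

```text
position: [0.5086, 0.1201, 0.2181]
```

```bash
python3 chk.py|tail -2
```

```text
TCPz 0.218 [129 132 140 148 151 154 155 155 152 148 139 122 108  98  90  88]
collar now [134.23428819   0.21098386] to go mm -11.521934571531695 rms 7.2301248865221845[ WARN:0@5.402] global loadsave.cpp:1063 imwrite_ Unsupported depth image for selected encoder is fallbacked to CV_8U.
[ WARN:0@5.244] global loadsave.cpp:1063 imwrite_ Unsupported depth image for selected encoder is fallbacked to CV_8U.
[ WARN:0@5.098] global loadsave.cpp:1063 imwrite_ Unsupported depth image for selected encoder is fallbacked to CV_8U.
[ WARN:0@4.266] global loadsave.cpp:1063 imwrite_ Unsupported depth image for selected encoder is fallbacked to CV_8U.
[ WARN:0@4.309] global loadsave.cpp:1063 imwrite_ Unsupported depth image for selected encoder is fallbacked to CV_8U.
```

In the tool's units: 0.009 m / 0.75 = 0.012, 0.004 m / 0.75 = 0.0053.

Emit:
{"method": "jog_arm", "body": {"moves": [[[0,0,0,0.0053,0,0,0],[0,0,0,0.012,0,0,0],[0,0,0,0.012,0,0,0],[0,0,0,0.012,0,0,0]]]}}

```text
t: 18.35
position: [0.5085, 0.12, 0.2087]
tcp_rot: [-0.0, 0.5, 0.866, -0.0]
ft_force: [-2.2, 2.6, -4.7]
grip_width: 0.165
grasp_force: 40.0
```

```bash
python3 chk.py 2>/dev/null|tail -2; cat > arc.py <<'E'
from h import *
C=np.array([.4711,.1792]);p,r=tool();d=p[:2]-C;L=np.linalg.norm(d);a0=np.arctan2(d[1],d[0])
th0=(a0-.795+np.pi);print("theta",th0,"L",L,"z",p[2],"toolyaw",np.arctan2(*r.as_matrix()[[1,0],1]))
for th in(1.2,1.05,.9,.75,.6,.45,.3,.15,0,-.05):
    a=th+.795-np.pi;t=np.array([*(C+L*np.array([np.cos(a),np.sin(a)])),p[2]])
    print(th,r.inv().apply(t-p)[:2].round(4),"rz",round(th0-th,3))
E
python3 arc.py
```

```text
TCPz 0.209 [155 156 150 144 126 105  91  81  79  83  86  87  88  88  88  88]
collar now [152.37290087   0.20005386] to go mm -0.591930782519734 rms 4.673109601954346
theta 1.3403104835908461 L 0.06997270372763513 z 0.20895516122982533 toolyaw 0.5246989862464743
1.2 [ 0.0003 -0.0098] rz 0.14
1.05 [ 0.0021 -0.0201] rz 0.29
0.9 [ 0.0055 -0.0301] rz 0.44
0.75 [ 0.0103 -0.0394] rz 0.59
0.6 [ 0.0164 -0.0479] rz 0.74
0.45 [ 0.0238 -0.0554] rz 0.89
0.3 [ 0.0321 -0.0617] rz 1.04
0.15 [ 0.0414 -0.0667] rz 1.19
0 [ 0.0512 -0.0702] rz 1.34
-0.05 [ 0.0546 -0.0711] rz 1.39
```

In the tool's units: -0.0394 m / 0.75 = -0.0525, -0.035 m / 0.75 = -0.0467, 0.59 rad / 6.2832 = 0.0939.

Emit:
{"method": "jog_arm", "body": {"moves": [[[0,0,-0.0067,0,0,0,0.0111],[0,0.0004,-0.0133,0,0,0,0.0223],[0,0.0013,-0.02,0,0,0,0.0342],[0,0.0027,-0.0267,0,0,0,0.0462],[0,0.0051,-0.0333,0,0,0,0.0581],[0,0.0073,-0.04,0,0,0,0.07],[0,0.0107,-0.0467,0,0,0,0.082],[0,0.0137,-0.0525,0,0,0,0.0939],[0,0.0137,-0.0525,0,0,0,0.0939]]], "grip_force": 50}}

```text
t: 19.4
position: [0.4693, 0.11, 0.2093]
tcp_rot: [-0.0, 0.731, 0.683, 0.001]
ft_force: [-0.7, 8.8, -4.9]
grip_width: 0.163
grasp_force: 50.0
```

```bash
python3 arc.py;python3 chk.py 2>/dev/null|tail -2
```

```text
theta 0.7497481459509987 L 0.06925418900229761 z 0.20929606112273477 toolyaw -0.06832109415777128
1.2 [0.0082 0.0298] rz -0.45
1.05 [0.004  0.0203] rz -0.3
0.9 [0.0012 0.0103] rz -0.15
0.75 [0. 0.] rz -0.0
0.6 [ 0.0003 -0.0104] rz 0.15
0.45 [ 0.0022 -0.0206] rz 0.3
0.3 [ 0.0056 -0.0304] rz 0.45
0.15 [ 0.0104 -0.0396] rz 0.6
0 [ 0.0166 -0.0479] rz 0.75
-0.05 [ 0.0189 -0.0505] rz 0.8
TCPz 0.2093 [158 158 155 151 138 123 107  92  85  85  86  88  89  89  89  90]
collar now [155.03410902   0.20126007] to go mm -1.7981445413592645 rms 4.1980056248198245
```

In the tool's units: -0.0304 m / 0.75 = -0.0405, 0.002 m / 0.75 = 0.0027, 0.45 rad / 6.2832 = 0.0716.

Emit:
{"method": "jog_arm", "body": {"moves": [[[0,0.0027,-0.0067,0,0,0,0.0119],[0,0.0031,-0.0139,0,0,0,0.0239],[0,0.004,-0.0207,0,0,0,0.0358],[0,0.0056,-0.0275,0,0,0,0.0477],[0,0.0077,-0.034,0,0,0,0.0597],[0,0.0101,-0.0405,0,0,0,0.0716],[0,0.0101,-0.0405,0,0,0,0.0716]]]}}

```text
t: 20.25
position: [0.4393, 0.1185, 0.2092]
tcp_rot: [0.0, 0.864, 0.503, -0.0]
ft_force: [-1.4, -4.2, -2.8]
grip_width: 0.16
grasp_force: 50.0
```

```bash
python3 arc.py;python3 chk.py 2>/dev/null|tail -2
```

```text
theta 0.2932971805313622 L 0.06848227901994337 z 0.20918116647422166 toolyaw -0.5164605915913272
1.2 [0.0281 0.053 ] rz -0.907
1.05 [0.0203 0.0464] rz -0.757
0.9 [0.0135 0.0386] rz -0.607
0.75 [0.008  0.0299] rz -0.457
0.6 [0.0039 0.0206] rz -0.307
0.45 [0.0012 0.0107] rz -0.157
0.3 [0.     0.0005] rz -0.007
0.15 [ 0.0004 -0.0098] rz 0.143
0 [ 0.0023 -0.0199] rz 0.293
-0.05 [ 0.0032 -0.0232] rz 0.343
TCPz 0.2091 [158 159 154 150 135 118 102  87  80  81  83  85  86  86  86  86]
collar now [155.47841848   0.20076726] to go mm -1.3053270196439204 rms 4.670199886658637
```

Now I'll close it fully, with a slight overshoot onto the stop.

In the tool's units: -0.0225 m / 0.75 = -0.03, -0.02 m / 0.75 = -0.0267, 0.32 rad / 6.2832 = 0.0509.

Emit:
{"method": "jog_arm", "body": {"moves": [[[0,0,-0.0067,0,0,0,0.0119],[0,0.0005,-0.0131,0,0,0,0.0231],[0,0.0016,-0.02,0,0,0,0.035],[0,0.0031,-0.0267,0,0,0,0.0466],[0,0.004,-0.03,0,0,0,0.0509],[0,0.004,-0.03,0,0,0,0.0509],[0,0.004,-0.03,0,0,0,0.0509]]]}}

```text
t: 21.1
position: [0.4231, 0.1309, 0.2093]
tcp_rot: [0.002, 0.933, 0.361, 0.001]
ft_force: [6.1, -20.2, -4.4]
grip_width: 0.161
grasp_force: 50.0
```

```bash
python3 arc.py|head -1;python3 chk.py 2>/dev/null|tail -2
```

```text
theta -0.007147124889625989 L 0.06811706864561018 z 0.2093320071097357 toolyaw -0.8319659562964525
TCPz 0.2093 [103  98  95  93  88  82  78  76  77  81  84  86  87  87  86  86]
collar now [115.357846     0.19808671] to go mm 1.3752154488659019 rms 6.495198557665478
```

In the tool's units: -0.002 m / 0.75 = -0.0027.

Emit:
{"method": "jog_arm", "body": {"moves": [[[0,0,-0.0027,0,0,0,0],[0,0,-0.0027,0,0,0,0],[0,0,-0.0027,0,0,0,0]]]}}

```text
t: 21.55
position: [0.4226, 0.1315, 0.2095]
tcp_rot: [0.003, 0.932, 0.361, 0.001]
ft_force: [11.0, -30.5, -4.8]
grip_width: 0.162
grasp_force: 50.0
```

```bash
python3 arc.py|head -1; python3 -c "
from h import *
s=imaging.get_image('scene');t=imaging.get_image('top')
cv2.imwrite('pics/c10.png',np.hstack([cv2.resize(s[150:325,230:355],None,fx=3.4,fy=3.4,interpolation=cv2.INTER_CUBIC)[:595],cv2.resize(s[120:220,350:410],None,fx=5,fy=5.95,interpolation=cv2.INTER_CUBIC)[:595]]))"
```

```text
theta -0.018195250795037587 L 0.06805396241580214 z 0.2094996643473092 toolyaw -0.8317016152834082
```

View pics/c10.png

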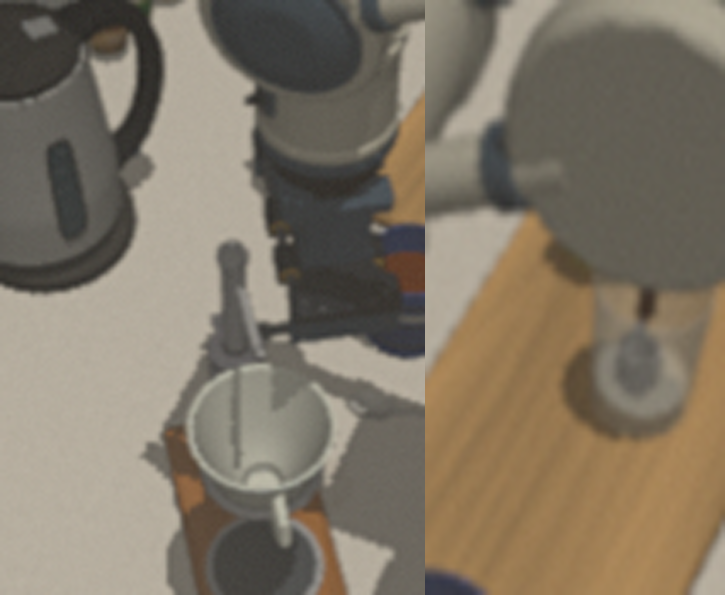

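The gripper holds the knob beside the post, with the lever end at (265,330) and the carriage raised. The scoop is still in the upright tumbler, bowl at (640,360). Force climbed steeply with almost no motion, so the lever is at its stop. I'll ease the push a little and hand in.

In the tool's units: 0.0025 m / 0.75 = 0.0033, 0.002 m / 0.75 = 0.0027.

Emit:
{"method": "jog_arm", "body": {"moves": [[[0,0,0.0027,0,0,0,0],[0,0,0.0033,0,0,0,0],[0,0,0.0033,0,0,0,0],[0,0,0.0033,0,0,0,0]]]}}

```text
t: 22.05
position: [0.4232, 0.1307, 0.2093]
tcp_rot: [0.002, 0.933, 0.361, 0.001]
ft_force: [5.1, -17.2, -3.6]
grip_width: 0.16
grasp_force: 50.0
```

```bash
python3 arc.py|head -1; python3 -c "
from plant import bot, imaging, telemetry, workorder
print(workorder.finish_job())"
```

```text
theta -0.0035234256245972873 L 0.06812609250216362 z 0.20927344944271217 toolyaw -0.8321087268241453
the job is handed in; nothing more can be done
None
```

I handed the job in at about 22 s: the scoop stands in the upright tumbler, the lever is closed onto its stop, and the gripper still holds the knob. The collar height is my least certain result: I set it between two estimates about 3 mm apart, and no verdict came back.

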